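# Draw the flat file out of the tool rack

## Task

Take the flat file out of the tool rack: raise its handle end over the front lip, draw it out endwise from under the blue bridge, and lay it flat and lengthwise along the middle of the green mat, then let go. Its handle may point either way. Leave the wooden-handled screwdriver lying in its lane of the rack.

Things in the scene. Friction and masses are not known exactly. Their poses are not given: they have to be found in the camera images.
- file_mid (a point): The flat file: 280 mm long, grey steel blade (20 wide, 5 thick) in a round wooden handle (22 diameter), 0.13 to 0.27 kg. Point: middle of its length, on its axis, 11 mm above its underside. y runs to the handle end: handle y = 32 to 140, blade tip y = -140. Lies in either rack lane, handle toward the lip. Grip the handle across at y = 73, between the two handle bearers, where fingers have room.
- driver_mid (a point): The wooden-handled screwdriver lying in the rack's other lane (either lane may hold it), to be left alone: 230 mm long, handle 29 mm in diameter. The point is the middle of its length on its axis, 14.5 mm above its underside; y runs to the handle end.
- rack: Fixed tool rack, 180 (x) by 304 (y) mm. Origin: centre of underside; y runs along the lanes to the front lip, z up. Lanes at x = -42 and 42, tools' middles at y = 0. Base plate 5 mm high. Bearers at y = 36 to 46 and 100 to 110 (tops 25 high, cheeks to 33 beside each lane, 36 apart) carry the handles; nothing above the base plate between them. Bearer at y = -70 to -60, 31.5 high, carries the blade.
- rack_lip (a point): Middle of the top edge of the rack's blue front lip, 49 mm high above the bench, 7 mm thick (rack y = 145 to 152), as wide as the rack. It stops the file's handle end, which must rise about 26 mm from rest to pass over it.
- rack_bridge (a point): Middle of the bridge's lower front edge. The blue bridge covers rack y = -145 to -80 (underside 49 mm, top 55 mm high), closed at the back, legs beside the lanes. The blade's top lies 38 high, 11 mm below it, so tip the handle end up about 8 degrees, raising the grip 22 mm (the tip may sink 10 mm), then draw 75 mm or more toward the lip, along the file's own tilted axis.
- mat: The flat green bench mat with black border, 110 (x) by 240 (y) by 4 mm thick, fixed on the bench. Origin: centre of its underside; y runs along its length, z up. The file is 40 mm longer, so its ends overhang a little. Tall cartons stand behind the mat from x = 590 mm ahead of the robot, with a flap 240 mm up reaching to 540, and an open card bin 120 mm high left of it: carry the file 190 mm up, back to x = 410, before turning it.

How it is judged:
By the outcome, as a careful person would: the job done as asked, in the order asked, and still so for the second after the job is handed in, with the robot touching nothing.
It also fails if it takes over 46 s, if anything falls off the work surface, if the arm or the gripper's body presses on something with over 40 N, if the wrist force passes 120 N, or if a joint passes its speed limit or range.

## Robot

A 7-joint arm with a two-finger parallel gripper is mounted at the origin on a cart in front of the work surface, level with it; the furniture and walls round the work are solid. World frame = base frame: x ahead of the robot, y to its left, z up, the work surface at z = 0. Lengths are in mm, angles in rad, forces in N, time in s.
With the tool pointing down it reaches from about 350 to 900 mm from the base axis. Payload 19.9 kg.
Tool frame: the origin (TCP) lies at the very end of the fingers, on their centre line; the grasp point (between the pads) lies 19 mm behind it; z points along the fingers, y is the line along which they close (so a half turn about z gives the same grasp; the last joint's range is limited). The gripper opens to 85 mm and grips with 20 to 120 N. Pads are 22 mm wide; open, the fingers measure 114 mm over their backs; the gripper's body (76 mm by 85 mm) begins 54 mm behind the grasp point. The pads swing forward as they close: fully open they stand 13 mm farther back than shut.
Start: joints at [-0.042, 0.417, -0.01, 1.614, 0.005, 1.111, -0.053], TCP at [624.981, 0.003, 231.26] pointing down, gripper open.
Joint ranges: [-2.81, 2.81], [-0.39, 2.02], [-1.27, 1.25], [0.06, 2.57], [-1.19, 4.33], [0.19, 2], [-2.82, 2.82]. Speed limits (rad/s): [1.89, 1.89, 2.39, 2.39, 3.01, 3.01, 3.01].

## Interface

Orientations are given as a unit quaternion [w, x, y, z].
In Python, from rig import robot gives the robot as it stands.
- The arm moves only by the tool play_rows, never from a script. Its argument "series" is a list of rows, each an object with "xyz": the shift along the tool's x, y, z each as a share of 1000 mm, from -1 to 1, a list of three; "twist": the turn about the tool's z as a share of 2 pi rad, from -1 to 1. In form: [{"xyz": [x, y, z], "twist": twist}, ...]. A call has 1 to 12 rows; each row shifts and turns the commanded pose from where the row before left it, along the tool's axes as they then stand; what a row does not reach is not made up. A row lasts 1/10 s, in which the tool goes at most 50 mm and 8.59 degrees, less where a joint would pass 70% of its speed; a pose out of reach is approached as far as the arm can. A call with a number of a shift or a turn outside -1 to 1 is refused whole. A call with a gripper value outside its range is refused whole. "gripper" is the gripper's target within -1 to 1 (fully open at 1, half-way at 0, shut at -1), set as the call begins (left out, the last holds). The fingers move at their own pace and stop on an object; "squeeze" is the grip in N (left out, the last holds). Time passes only in rows, so rows that do not move let the fingers close. It gives the time, the measured TCP pose, the force, the opening and the grip force at its end, in the units of the state.
- robot.observe(): the state, without advancing time (a new reading comes with each control period).
- robot.camera(name): name is "scene" or "side" or "wrist"; returns the picture (384x512x3 uint8, red, green, blue); there is no depth.
- robot.calibration(name): a dict with "intrinsics" (3x3 intrinsics, pixels), "extrinsics" (4x4, takes a point from world to camera coordinates); the wrist camera has in their place "tool_from_camera" (4x4, takes a point from camera to tool coordinates, whose origin is the TCP and whose axes are the flange's). Camera axes: x right, y down, z forward; pixel columns grow to the right and rows downward; lengths in mm; the calibration is good to about 2 mm. A picture is of the moment at which its call begins: read the wrist's pose just before it. calibration takes no time and is no camera call.
- robot.hand_in(): hands the job in; it is judged then, once.
The state is a dict: "time_s": time; "q": joint angles; "qd": joint speeds; "tau": joint torques, N m; "tool_pos": TCP position; "tool_rot": TCP orientation; "ft_force": force on the tool from outside, world axes, zero at the start; "torque": the same for the moment, N m; "finger_gap": finger opening in mm; "grasp_force": force on a finger pad.
Only numpy, scipy, OpenCV 4.12 (cv2) and the standard library are available. Lean on these libraries where they do the work, as an engineer would, in place of code of your own. Each camera call takes 0.05 s, during which the arm holds its last target. There are 200 camera calls.

## Working session

There is one attempt and no reset: what is moved stays moved. The work goes in short steps, Python scripts to look and compute and a tool call to move; the robot and the scene stay as the last step left them, time stands still between calls to the robot, and variables do not carry over. Pictures are saved under pics/ and viewed, at most 12 in all, crops included, and the job is handed in when it is done.

Besides the shell and the picture viewer there is one more tool, called after "Call:" as name([rows], argument=value, ...), one row to a line, values as JSON. play_rows: Moves the arm, as the interface text tells. Shift numbers are shares of 1000 mm and turn numbers shares of 2 pi rad, none past 1 either way. Its arguments: {"type":"object","properties":{"series":{"type":"array","items":{"type":"object","properties":{"xyz":{"type":"array","items":{"type":"number","minimum":-1,"maximum":1}},"twist":{"type":"number","minimum":-1,"maximum":1}}}},"gripper":{"type":"number"},"squeeze":{"type":"number"}},"required":["series"]}

```bash
mkdir -p pics; ls
python3 - <<'E'
from rig import robot
import cv2,numpy as np
s=robot.observe();print(s['tool_pos'],s['tool_rot'],s['finger_gap'],s['time_s'])
ims=[robot.camera(n) for n in("scene","side","wrist")]
for n,i in zip(("scene","side","wrist"),ims): cv2.imwrite(f"pics/{n}0.png",i[:,:,::-1])
for n in("scene","side","wrist"):
  print(n,{k:np.round(v,3).tolist() for k,v in robot.calibration(n).items()})
cv2.imwrite("pics/all0.png",cv2.resize(np.vstack([np.hstack(ims[:2])]),(800,300))[:,:,::-1])
E
```

```text
pics
[ 6.24664258e+02 -7.06323968e-03  2.30678287e+02] [-3.84917897e-04  7.07097977e-01  7.07115339e-01 -4.47865108e-04] 85.22108050183242 0.0
scene {'intrinsics': [[379.16, 0.0, 257.448], [0.0, 379.16, 199.033], [0.0, 0.0, 1.0]], 'extrinsics': [[0.87, -0.493, 0.012, -533.456], [-0.36, -0.652, -0.667, 270.879], [0.337, 0.576, -0.745, 771.627], [0.0, 0.0, 0.0, 1.0]]}
side {'intrinsics': [[348.792, 0.0, 254.547], [0.0, 348.792, 191.166], [0.0, 0.0, 1.0]], 'extrinsics': [[-0.965, -0.262, 0.024, 595.048], [-0.152, 0.48, -0.864, 152.273], [0.215, -0.837, -0.503, 725.177], [0.0, 0.0, 0.0, 1.0]]}
wrist {'intrinsics': [[311.8, 0.0, 256.523], [0.0, 311.8, 195.647], [0.0, 0.0, 1.0]], 'tool_from_camera': [[0.001, -0.96, -0.281, 71.491], [1.0, 0.001, -0.001, 1.072], [0.001, -0.281, 0.96, -142.82], [0.0, 0.0, 0.0, 1.0]]}
```

View pics/scene0.png

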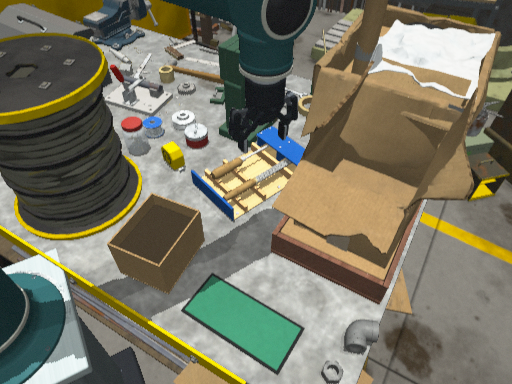

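View pics/side0.png

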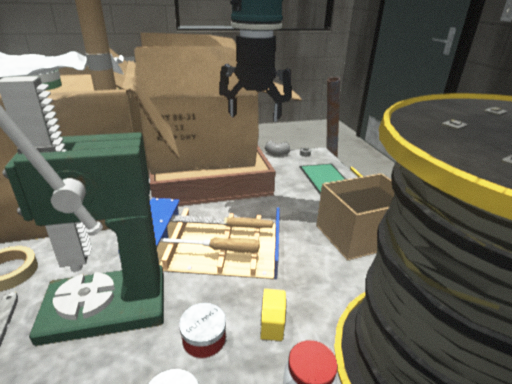

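View pics/wrist0.png

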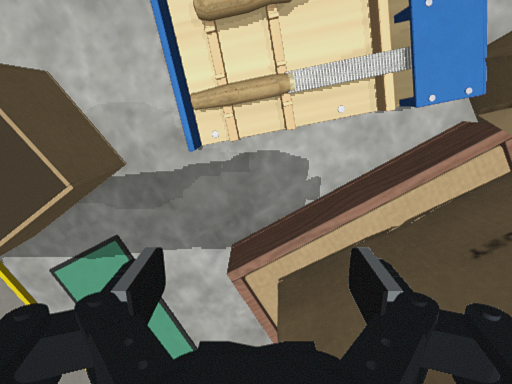

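The wrist view shows the file in the lane nearest the cartons: handle end about (193,100), ferrule (290,82), blade running under the bridge at (411,58). The lip runs from (155,0) to (195,150). The scene view shows the whole mat, with corners near (212,276), (303,325), (277,370) and (182,310).

```bash
cat > h.py <<'E'
import numpy as np,cv2
from rig import robot
from scipy.spatial.transform import Rotation as R
def cam(n,s=None):
    c=robot.calibration(n);K=np.array(c['intrinsics'])
    if n=='wrist':
        q=np.array(s['tool_rot']);T=np.eye(4);T[:3,:3]=R.from_quat(q[[1,2,3,0]]).as_matrix();T[:3,3]=s['tool_pos']
        W=T@np.array(c['tool_from_camera'])
    else: W=np.linalg.inv(np.array(c['extrinsics']))
    return K,W
def ray(n,uv,z,s=None):
    K,W=cam(n,s);uv=np.atleast_2d(uv).astype(float)
    d=np.c_[uv,np.ones(len(uv))]@np.linalg.inv(K).T@W[:3,:3].T;o=W[:3,3]
    return o+d*((z-o[2])/d[:,2])[:,None]
def proj(n,P,s=None):
    K,W=cam(n,s);p=(np.atleast_2d(P)-W[:3,3])@W[:3,:3]@K.T
    return p[:,:2]/p[:,2:]
def biggest(m):
    c,_=cv2.findContours(m.astype(np.uint8),cv2.RETR_EXTERNAL,cv2.CHAIN_APPROX_NONE);return max(c,key=cv2.contourArea)
E
python3 - <<'E'
from h import *
s=robot.observe();sc=cv2.imread('pics/scene0.png').astype(int);w=cv2.imread('pics/wrist0.png').astype(int)
b,g,r=sc.transpose(2,0,1)
m=(g>r+30)&(g>b+15)&(np.arange(384)[:,None]>260)
c=biggest(m);P=ray('scene',c[:,0],4)
rc=cv2.minAreaRect(P[:,:2].astype(np.float32));print('mat green',rc,cv2.boxPoints(rc).round(1).tolist())
print('mat pix',cv2.minAreaRect(c))
b,g,r=w.transpose(2,0,1)
bl=(b>r+60)&(b>g+30);left=bl.copy();left[:,260:]=0
c=biggest(left)[:,0];
# lip top surface quad
h=cv2.approxPolyDP(c.reshape(-1,1,2),4,True)[:,0];print('lip',h.tolist(),ray('wrist',h,49,s).round(1)[:,:2].tolist())
right=bl.copy();right[:,:300]=0
h=cv2.approxPolyDP(biggest(right),4,True)[:,0];print('bridge',h.tolist(),ray('wrist',h,55,s).round(1)[:,:2].tolist())
f=[[193,100],[290,82],[411,58]]
print('file guess',ray('wrist',f,36,s).round(1).tolist())
# blade mask: grey, within the rack
sat=w.max(2)-w.min(2);mm=(sat<18)&(w.mean(2)>90);mm[:,:288]=0;mm[:,412:]=0;mm[:45]=0;mm[95:]=0
c=biggest(mm);print('blade px',cv2.minAreaRect(c));Q=ray('wrist',c[:,0],36.5,s);rb=cv2.minAreaRect(Q[:,:2].astype(np.float32));print('blade',rb,cv2.boxPoints(rb).round(1).tolist())
cv2.imwrite('pics/crop.png',cv2.resize(w[0:170,140:500].astype(np.uint8),None,fx=2.2,fy=2.2,interpolation=cv2.INTER_CUBIC))
E
```

```text
mat green ((449.8438720703125, -220.04025268554688), (99.65499877929688, 228.48382568359375), 27.78496742248535) [[352.5, -142.1999969482422], [459.0, -344.29998779296875], [547.2000122070312, -297.8999938964844], [440.70001220703125, -95.69999694824219]]
mat pix ((242.3146209716797, 320.1966552734375), (110.1337890625, 48.75990295410156), 32.00538635253906)
lip [[150, 0], [188, 148], [193, 150], [159, 6]] [[527.5, 163.4], [554.1, 28.1], [559.2, 26.0], [535.3, 158.5]]
bridge [[410, 0], [416, 106], [484, 93], [486, 0], [432, 0], [428, 7], [425, 0]] [[763.2, 161.8], [781.8, 70.2], [845.9, 82.4], [831.4, 161.8], [782.9, 161.8], [780.2, 156.2], [776.6, 161.8]]
file guess [[559.4, 75.9, 36.0], [659.3, 93.5, 36.0], [779.4, 116.2, 36.0]]
blade px ((347.591552734375, 69.93927001953125), (22.31259536743164, 125.6766128540039), 78.2317123413086)
blade ((715.99609375, 104.66845703125), (122.78400421142578, 21.211042404174805), 11.246047973632812) [[653.7000122070312, 103.0999984741211], [657.9000244140625, 82.30000305175781], [778.2999877929688, 106.19999694824219], [774.0999755859375, 127.0]]
```

View pics/crop.png

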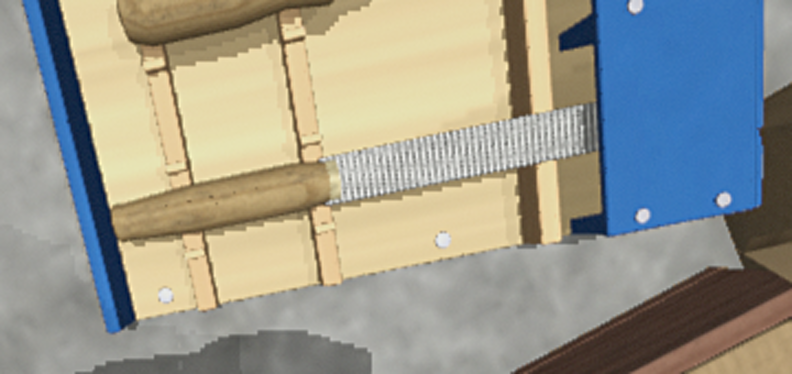

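The crop confirms the file in the right-hand lane, axis at about 10.8° from world x, with the grip point at about (623, 88). I'll move above it, turn across it and look again.

Call:
play_rows([
  {"xyz": [0.022, 0, 0.01], "twist": 0},
  {"xyz": [0.022, 0, 0.01], "twist": 0},
  {"xyz": [0.022, 0, 0.01], "twist": 0},
  {"xyz": [0.022, 0, 0.01], "twist": 0},
  {"xyz": [0, 0, 0], "twist": -0.02},
  {"xyz": [0, 0, 0], "twist": -0.02},
  {"xyz": [0, 0, 0], "twist": -0.02},
  {"xyz": [0, 0, 0], "twist": -0.02},
  {"xyz": [0, 0, 0], "twist": -0.02},
  {"xyz": [0, 0, 0], "twist": -0.02},
  {"xyz": [0, 0, 0], "twist": -0.02},
], gripper=0.25)

```text
time_s: 1.25
tool_pos: [624.8, 88.0, 191.0]
tool_rot: [-0.0, 0.336, 0.942, -0.0]
ft_force: [0.3, -0.4, -0.1]
finger_gap: 53.8
grasp_force: 0.0
```

Call:
play_rows([
  {"xyz": [0, 0, 0], "twist": -0.02},
  {"xyz": [0, 0, 0], "twist": -0.02},
  {"xyz": [0, 0, 0], "twist": -0.02},
  {"xyz": [0, 0, 0], "twist": -0.02},
  {"xyz": [0, 0, 0], "twist": -0.02},
  {"xyz": [0, 0, 0], "twist": -0.02},
  {"xyz": [0, 0, 0], "twist": -0.02},
  {"xyz": [0, 0, 0.02], "twist": 0},
  {"xyz": [0, 0, 0.02], "twist": 0},
  {"xyz": [0, 0, 0.02], "twist": 0},
  {"xyz": [0, 0, 0], "twist": 0},
  {"xyz": [0, 0, 0], "twist": 0},
])

```text
time_s: 2.45
tool_pos: [625.0, 88.1, 131.6]
tool_rot: [-0.0, -0.094, 0.996, 0.0]
ft_force: [0.3, 0.3, -0.2]
finger_gap: 53.2
grasp_force: 0.0
```

Run:
```python
from h import *
s=robot.observe();i=robot.camera('wrist')[:,:,::-1]
cv2.imwrite('pics/w1.png',i)
print(s['time_s'],s['tool_pos'],s['tool_rot'],s['q'],s['finger_gap'])
d=np.array([.9823,.1874,0]);n=np.array([-.1874,.9823,0])
P=[np.array([*(d*(701.3-y)-30.5*n)[:2],z]) for y,z in((140,36),(73,36),(32,36),(-78,36))]
print(P,proj('wrist',P,s))
s0=dict(tool_pos=[624.66,0,230.68],tool_rot=[0,.7071,.7071,0])
print('bin corners',ray('wrist',[[125,160],[47,70]],120,s0))
# bin from scene: top rim corners
print(ray('scene',[[153,197],[204,237],[160,288],[110,243]],[120],None) if 0 else [ray('scene',p,z).round() for p,z in(([153,197],120),([204,235],120),([162,265],120),([110,243],120),([160,289],0))])
```

```text
2.45 [624.98050297  88.05401432 131.55955364] [-2.57195664e-04 -9.41120079e-02  9.95561581e-01  3.95716900e-05] [ 0.09312991  0.56261113 -0.38455876  1.6712409   0.24719961  0.95650149
  1.3780596 ] 53.18314173505055
[array([557.08069,  75.22747,  36.     ]), array([622.89479,  87.78327,  36.     ]), array([663.16909,  95.46667,  36.     ]), array([771.22209, 116.08067,  36.     ])] [[256.60429602 106.4981329 ]
 [256.52607451 194.14084891]
 [256.48376651 241.54454087]
 [256.38673831 350.25906941]]
bin corners [[516.97549485  26.73648354 120.        ]
 [465.90825697  95.43912414 120.        ]]
[array([[387.,  86., 120.]]), array([[444., -68., 120.]]), array([[343., -95., 120.]]), array([[268.,   7., 120.]]), array([[325., -70.,   0.]])]
```

View pics/w1.png

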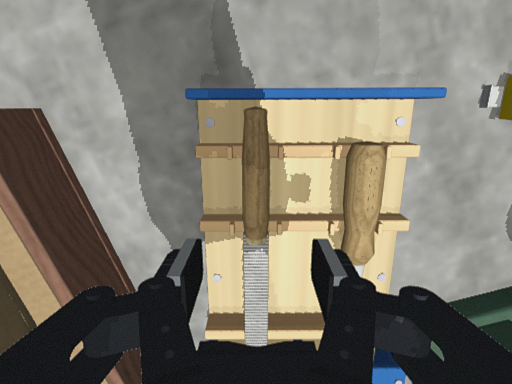

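The handle is centred on the jaws at column 256, with the two bearers at rows 151 and 222. The grip site is as predicted, so I'll descend and close lightly.

Call:
play_rows([
  {"xyz": [0.002, 0, 0.02], "twist": 0},
  {"xyz": [0, 0, 0.02], "twist": 0},
  {"xyz": [0, 0, 0.02], "twist": 0},
  {"xyz": [0, 0, 0.015], "twist": 0},
  {"xyz": [0, 0, 0.012], "twist": 0},
  {"xyz": [0, 0, 0.01], "twist": 0},
  {"xyz": [0, 0, 0.01], "twist": 0},
  {"xyz": [0, 0, 0.008], "twist": 0},
  {"xyz": [0, 0, 0], "twist": 0},
  {"xyz": [0, 0, 0], "twist": 0},
])

```text
time_s: 3.5
tool_pos: [623.1, 87.7, 16.4]
tool_rot: [0.0, -0.094, 0.996, 0.0]
ft_force: [0.6, -0.7, -0.8]
finger_gap: 53.1
grasp_force: 0.0
```

Call:
play_rows([
  {"xyz": [0, 0, 0]},
  {"xyz": [0, 0, 0]},
  {"xyz": [0, 0, 0]},
  {"xyz": [0, 0, 0]},
  {"xyz": [0, 0, 0]},
  {"xyz": [0, 0, 0]},
  {"xyz": [0, 0, 0]},
  {"xyz": [0, 0, 0]},
  {"xyz": [0, 0, 0]},
  {"xyz": [0, 0, 0]},
], gripper=-1, squeeze=25)

```text
invalid input
```

Run:
```python
from h import *
print(proj('scene',[[466,6,120],[466,6,0],[449.8,-220,4],[596,0,200]]).round())
```

```text
[[199. 208.]
 [204. 239.]
 [241. 318.]
 [252. 164.]]
```

Call:
play_rows([
  {"xyz": [0, 0, 0], "twist": 0},
  {"xyz": [0, 0, 0], "twist": 0},
  {"xyz": [0, 0, 0], "twist": 0},
  {"xyz": [0, 0, 0], "twist": 0},
  {"xyz": [0, 0, 0], "twist": 0},
  {"xyz": [0, 0, 0], "twist": 0},
  {"xyz": [0, 0, 0], "twist": 0},
  {"xyz": [0, 0, 0], "twist": 0},
], gripper=-1, squeeze=25)

```text
time_s: 4.3
tool_pos: [623.2, 87.6, 16.5]
tool_rot: [0.0, -0.094, 0.996, -0.0]
ft_force: [0.5, -0.5, 5.8]
finger_gap: 20.7
grasp_force: 25.1
```

Call:
play_rows([
  {"xyz": [0, 0, -0.002], "twist": 0},
  {"xyz": [0, 0, -0.003], "twist": 0},
  {"xyz": [0, 0, -0.003], "twist": 0},
  {"xyz": [0, 0, -0.003], "twist": 0},
  {"xyz": [0, 0, -0.003], "twist": 0},
  {"xyz": [0, 0, -0.003], "twist": 0},
  {"xyz": [0, 0, -0.003], "twist": 0},
  {"xyz": [0, 0, -0.002], "twist": 0},
  {"xyz": [0, 0, 0], "twist": 0},
  {"xyz": [0, 0, 0], "twist": 0},
])

```text
time_s: 5.3
tool_pos: [623.0, 87.6, 38.2]
tool_rot: [-0.0, -0.094, 0.996, -0.0]
ft_force: [0.1, 0.3, -2.1]
finger_gap: 20.6
grasp_force: 24.5
```

Run:
```python
from h import *
s=robot.observe();print(s['tool_pos'],s['ft_force'],s['torque'],s['finger_gap'])
a=robot.camera('wrist')[:,:,::-1];b=robot.camera('side')[:,:,::-1]
cv2.imwrite('pics/a2.png',np.hstack([a[80:380,130:430],cv2.resize(b[180:290,130:300],None,fx=2.9,fy=2.73)[:300]]))
```

```text
[622.98278627  87.57439585  38.21950468] [ 0.12054829  0.26816653 -2.05176634] [-0.08948802  0.05141532 -0.05714989] 20.638476268798208
```

View pics/a2.png

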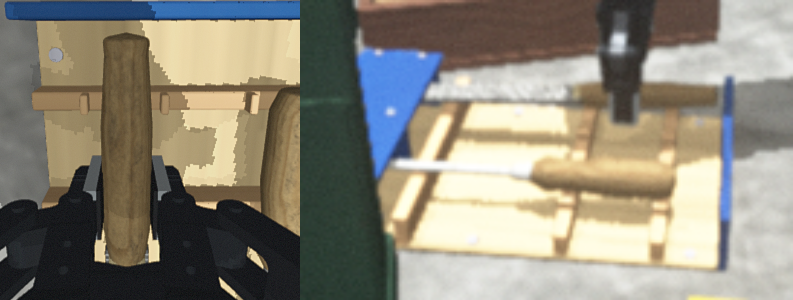

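Run:
```python
from h import *
s=robot.observe();d=np.array([.9823,.1874,0])
G=np.array(s['tool_pos'])+[0,0,19]
for t in (0,3,6,9):
  c,n=np.cos(np.radians(t)),np.sin(np.radians(t)); u=np.array([0,0,1.])
  ax=-d*c+u*n; up=u*c+d*n
  P=[G+67*ax+up*11,G+67*ax,G-41*ax+up*10,G-150*ax]
  print(t,'wrist',proj('wrist',P,s).round(1).tolist(),'side',proj('side',P,s).round(1).tolist())
b=cv2.imread('pics/a2.png')
```

```text
0 wrist [[256.4, 114.3], [256.4, 113.5], [256.2, 362.1], [256.1, 501.3]] side [[273.0, 212.0], [272.7, 216.3], [223.0, 209.3], [173.8, 210.0]]
3 wrist [[256.4, 116.6], [256.4, 114.0], [256.2, 359.2], [256.1, 485.2]] side [[272.8, 210.7], [272.8, 214.9], [222.8, 210.1], [174.2, 213.0]]
6 wrist [[256.4, 119.6], [256.4, 115.0], [256.2, 356.2], [256.2, 469.8]] side [[272.4, 209.3], [272.7, 213.6], [222.7, 211.0], [174.8, 216.0]]
9 wrist [[256.4, 123.4], [256.4, 116.7], [256.2, 353.0], [256.2, 455.2]] side [[272.0, 207.9], [272.6, 212.2], [222.6, 211.8], [175.6, 218.9]]
```

The wrist and side crops give a tilt of about 3.5°: the pads are dragging the blade up near the bridge edge. I'll soften the grip, raise a little so the handle pivots more, then ease down and measure the tilt.

Call:
play_rows([
  {"xyz": [0, 0, 0], "twist": 0},
  {"xyz": [0, 0, -0.002], "twist": 0},
  {"xyz": [0, 0, -0.002], "twist": 0},
  {"xyz": [0, 0, -0.002], "twist": 0},
  {"xyz": [0, 0, -0.002], "twist": 0},
  {"xyz": [0, 0, -0.001], "twist": 0},
  {"xyz": [0, 0, 0], "twist": 0},
  {"xyz": [0, 0, 0], "twist": 0},
], squeeze=20)

```text
time_s: 6.2
tool_pos: [623.0, 87.6, 47.3]
tool_rot: [-0.0, -0.094, 0.996, -0.0]
ft_force: [0.6, 0.6, -2.5]
finger_gap: 20.5
grasp_force: 24.3
```

Call:
play_rows([
  {"xyz": [0, 0, 0.002], "twist": 0},
  {"xyz": [0, 0, 0.002], "twist": 0},
  {"xyz": [0, 0, 0.001], "twist": 0},
  {"xyz": [0, 0, 0], "twist": 0},
  {"xyz": [0, 0, 0], "twist": 0},
  {"xyz": [0, 0, 0], "twist": 0},
], squeeze=70)

```text
time_s: 6.8
tool_pos: [623.1, 87.7, 42.3]
tool_rot: [0.0, -0.094, 0.996, -0.0]
ft_force: [1.0, -0.3, -1.2]
finger_gap: 19.3
grasp_force: 68.3
```

Run:
```python
from h import *
s=robot.observe();print(s['tool_pos'],s['ft_force'],s['torque'],s['finger_gap'])
a=robot.camera('wrist')[:,:,::-1];b=robot.camera('side')[:,:,::-1]
d=np.array([.9823,.1874,0]);G=np.array(s['tool_pos'])+[0,0,19]
for t in (0,4,8,12):
  c,n=np.cos(np.radians(t)),np.sin(np.radians(t)); u=np.array([0,0,1.])
  ax=-d*c+u*n
  P=[G+67*ax,G+45*ax,G-41*ax,G-145*ax]
  print(t,'side',((proj('side',P,s)-[150,190])*5).round().tolist())
cv2.imwrite('pics/a3.png',cv2.resize(b[190:250,150:300],None,fx=5,fy=5,interpolation=cv2.INTER_CUBIC))
```

```text
[623.05227621  87.65862161  42.33315345] [ 1.04390362 -0.34469434 -1.18659734] [ 0.00730369  0.03064752 -0.00742533] 19.297288531745114
0 side [[614.0, 123.0], [563.0, 120.0], [365.0, 108.0], [129.0, 93.0]]
4 side [[614.0, 114.0], [563.0, 114.0], [365.0, 113.0], [132.0, 112.0]]
8 side [[613.0, 105.0], [562.0, 108.0], [366.0, 119.0], [136.0, 131.0]]
12 side [[612.0, 96.0], [561.0, 102.0], [368.0, 124.0], [142.0, 150.0]]
```

View pics/a3.png

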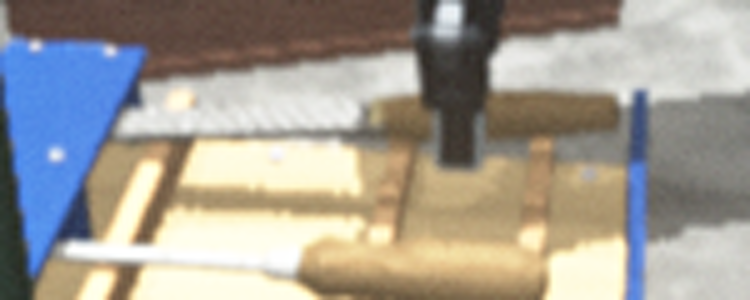

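The side crop shows a tilt of about 6° (handle end (612,110), blade (136,123)). The fingertips have to cross the 49 mm lip too, so I'll pivot a little more before drawing.

Call:
play_rows([
  {"xyz": [0, 0, 0], "twist": 0},
  {"xyz": [0, 0, 0], "twist": 0},
  {"xyz": [0, 0, -0.002], "twist": 0},
  {"xyz": [0, 0, -0.002], "twist": 0},
  {"xyz": [0, 0, -0.002], "twist": 0},
  {"xyz": [0, 0, -0.002], "twist": 0},
  {"xyz": [0, 0, -0.002], "twist": 0},
  {"xyz": [0, 0, -0.002], "twist": 0},
  {"xyz": [0, 0, -0.001], "twist": 0},
  {"xyz": [0, 0, 0], "twist": 0},
  {"xyz": [0, 0, 0], "twist": 0},
], squeeze=20)

```text
time_s: 8.0
tool_pos: [622.9, 87.6, 55.2]
tool_rot: [-0.0, -0.094, 0.996, -0.0]
ft_force: [1.4, -0.3, -5.4]
finger_gap: 19.1
grasp_force: 67.9
```

Call:
play_rows([
  {"xyz": [0, 0, 0], "twist": 0},
  {"xyz": [0, 0, 0], "twist": 0},
  {"xyz": [0, 0, 0.002], "twist": 0},
  {"xyz": [0, 0, 0.002], "twist": 0},
  {"xyz": [0, 0, 0], "twist": 0},
  {"xyz": [0, 0, 0], "twist": 0},
], squeeze=80)

```text
time_s: 8.6
tool_pos: [623.1, 87.7, 51.3]
tool_rot: [0.0, -0.094, 0.996, 0.0]
ft_force: [-0.1, -1.0, -2.0]
finger_gap: 19.0
grasp_force: 79.8
```

Run:
```python
from h import *
s=robot.observe();print(s['tool_pos'],s['ft_force'],s['torque'],s['finger_gap'])
b=robot.camera('side')[:,:,::-1]
d=np.array([.9823,.1874,0]);G=np.array(s['tool_pos'])+[0,0,19]
for t in (4,8,12):
  c,n=np.cos(np.radians(t)),np.sin(np.radians(t)); u=np.array([0,0,1.])
  ax=-d*c+u*n
  P=[G+67*ax,G+45*ax,G-41*ax,G-145*ax]
  print(t,'side',((proj('side',P,s)-[150,190])*5).round().tolist())
cv2.imwrite('pics/a4.png',cv2.resize(b[190:250,150:300],None,fx=5,fy=5,interpolation=cv2.INTER_CUBIC))
```

```text
[623.08448096  87.67259827  51.27591249] [-0.12881919 -1.04028281 -1.98159687] [-0.10573951  0.40797106 -0.01900936] 19.014553429955622
4 side [[615.0, 97.0], [564.0, 97.0], [365.0, 96.0], [130.0, 95.0]]
8 side [[614.0, 88.0], [563.0, 91.0], [366.0, 102.0], [135.0, 115.0]]
12 side [[613.0, 78.0], [562.0, 84.0], [367.0, 107.0], [140.0, 133.0]]
```

View pics/a4.png

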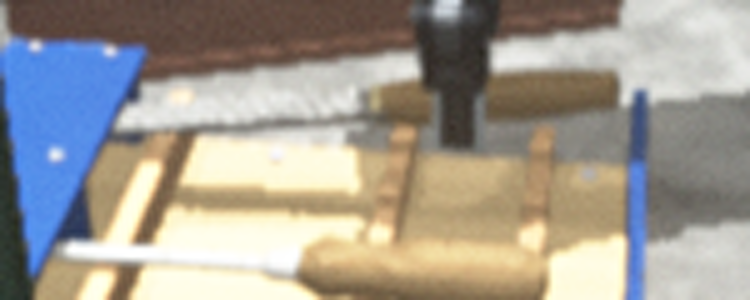

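The tilt is now about 8.6°. I'll ease off the bridge by 3 mm and draw along the tilted axis.

Call:
play_rows([
  {"xyz": [0, 0, 0.002], "twist": 0},
  {"xyz": [0, 0, 0.001], "twist": 0},
  {"xyz": [0, 0, 0], "twist": 0},
  {"xyz": [0.005, 0, -0.0008], "twist": 0},
  {"xyz": [0.01, 0, -0.0015], "twist": 0},
  {"xyz": [0.01, 0, -0.0015], "twist": 0},
  {"xyz": [0.01, 0, -0.0015], "twist": 0},
  {"xyz": [0.01, 0, -0.0015], "twist": 0},
])

```text
time_s: 9.45
tool_pos: [577.8, 78.9, 55.4]
tool_rot: [0.0, -0.094, 0.996, -0.0]
ft_force: [0.7, 0.1, -1.5]
finger_gap: 19.0
grasp_force: 79.8
```

Call:
play_rows([
  {"xyz": [0.01, 0, -0.0015], "twist": 0},
  {"xyz": [0.01, 0, -0.0015], "twist": 0},
  {"xyz": [0.01, 0, -0.0015], "twist": 0},
  {"xyz": [0.01, 0, -0.0015], "twist": 0},
  {"xyz": [0.01, 0, -0.0015], "twist": 0},
  {"xyz": [0, 0, 0], "twist": 0},
  {"xyz": [0, 0, 0], "twist": 0},
])

```text
time_s: 10.15
tool_pos: [529.9, 69.8, 62.8]
tool_rot: [0.0, -0.094, 0.996, -0.0]
ft_force: [0.8, 1.0, -1.7]
finger_gap: 19.1
grasp_force: 79.8
```

Call:
play_rows([
  {"xyz": [0, 0, -0.006], "twist": 0},
  {"xyz": [0, 0, -0.012], "twist": 0},
  {"xyz": [0, 0, -0.015], "twist": 0},
  {"xyz": [0, 0, -0.015], "twist": 0},
  {"xyz": [0, 0, -0.015], "twist": 0},
  {"xyz": [0, 0, -0.015], "twist": 0},
  {"xyz": [0, 0, -0.015], "twist": 0},
  {"xyz": [0, 0, -0.015], "twist": 0},
  {"xyz": [0, 0, -0.015], "twist": 0},
  {"xyz": [0, 0, -0.01], "twist": 0},
  {"xyz": [0, 0, -0.005], "twist": 0},
  {"xyz": [0, 0, 0], "twist": 0},
])

```text
time_s: 11.35
tool_pos: [529.9, 69.8, 201.2]
tool_rot: [0.0, -0.094, 0.996, -0.0]
ft_force: [-0.2, 0.0, -0.9]
finger_gap: 18.9
grasp_force: 79.8
```

Call:
play_rows([
  {"xyz": [0.006, 0, 0], "twist": 0},
  {"xyz": [0.012, 0, 0], "twist": 0},
  {"xyz": [0.018, 0, 0], "twist": 0},
  {"xyz": [0.018, 0, 0], "twist": 0},
  {"xyz": [0.018, 0, 0], "twist": 0},
  {"xyz": [0.018, 0, 0], "twist": 0},
  {"xyz": [0.018, 0, 0], "twist": 0},
  {"xyz": [0.018, 0, 0], "twist": 0},
  {"xyz": [0.018, 0, 0], "twist": 0},
  {"xyz": [0.012, 0, 0], "twist": 0},
  {"xyz": [0.006, 0, 0], "twist": 0},
  {"xyz": [0, 0, 0], "twist": 0},
])

```text
time_s: 12.55
tool_pos: [370.1, 39.3, 200.6]
tool_rot: [0.0, -0.094, 0.996, -0.0]
ft_force: [0.6, -0.4, -1.2]
finger_gap: 18.8
grasp_force: 79.8
```

Run:
```python
from h import *
s=robot.observe();print(s['tool_pos'],s['q'],s['ft_force'],s['torque'])
a=robot.camera('scene')[:,:,::-1];b=robot.camera('side')[:,:,::-1]
cv2.imwrite('pics/a5.png',np.hstack([a[:,:390],b[:,130:520]]))
```

```text
[370.1140836   39.28144937 200.60885942] [ 0.2706392   0.00433401 -0.45658802  2.21182828  0.00294657  0.92582463
  1.57137766] [ 0.61627631 -0.41483985 -1.24833883] [-0.01639451  0.04261254 -0.03164025]
```

View pics/a5.png

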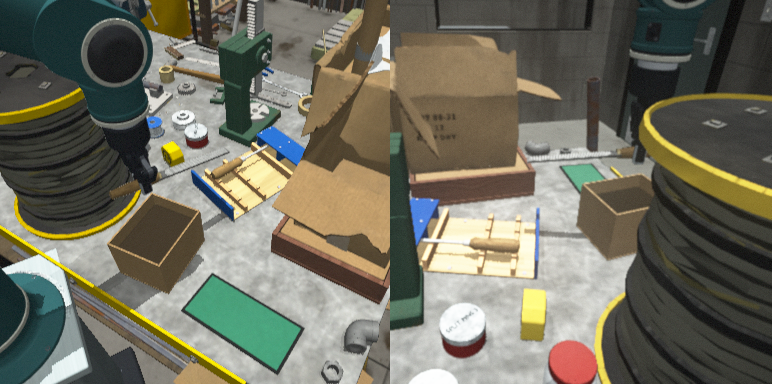

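The scene view shows the file held near-level with its tip at (229,150), clear of everything, and the driver still in its lane. I'll turn it 73° clockwise.

Call:
play_rows([
  {"xyz": [0, 0, 0], "twist": 0.0078},
  {"xyz": [0, 0, 0], "twist": 0.02},
  {"xyz": [0, 0, 0], "twist": 0.02},
  {"xyz": [0, 0, 0], "twist": 0.02},
  {"xyz": [0, 0, 0], "twist": 0.02},
  {"xyz": [0, 0, 0], "twist": 0.02},
  {"xyz": [0, 0, 0], "twist": 0.02},
  {"xyz": [0, 0, 0], "twist": 0.02},
  {"xyz": [0, 0, 0], "twist": 0.02},
  {"xyz": [0, 0, 0], "twist": 0.02},
  {"xyz": [0, 0, 0], "twist": 0.015},
  {"xyz": [0, 0, 0], "twist": 0},
])

```text
time_s: 13.85
tool_pos: [371.0, 39.6, 200.5]
tool_rot: [-0.0, 0.517, 0.856, 0.0]
ft_force: [-1.0, -0.1, -1.5]
finger_gap: 18.8
grasp_force: 79.8
```

Call:
play_rows([
  {"xyz": [-0.008, -0.002, 0], "twist": 0},
  {"xyz": [-0.016, -0.004, 0], "twist": 0},
  {"xyz": [-0.02, -0.0055, 0], "twist": 0},
  {"xyz": [-0.02, -0.0055, 0], "twist": 0},
  {"xyz": [-0.02, -0.0055, 0], "twist": 0},
  {"xyz": [-0.02, -0.0055, 0], "twist": 0},
  {"xyz": [-0.02, -0.0055, 0], "twist": 0},
  {"xyz": [-0.02, -0.0055, 0], "twist": 0},
  {"xyz": [-0.02, -0.005, 0], "twist": 0},
  {"xyz": [-0.018, -0.004, 0], "twist": 0},
  {"xyz": [-0.0115, -0.003, 0], "twist": 0},
  {"xyz": [0, 0, 0], "twist": 0},
])

```text
time_s: 15.05
tool_pos: [415.7, -156.9, 200.4]
tool_rot: [-0.0, 0.517, 0.856, -0.0]
ft_force: [-1.0, 0.4, -1.0]
finger_gap: 19.0
grasp_force: 79.8
```

Call:
play_rows([
  {"xyz": [0, 0, 0.01], "twist": 0},
  {"xyz": [0, 0, 0.015], "twist": 0},
  {"xyz": [0, 0, 0.015], "twist": 0},
  {"xyz": [0, 0, 0.015], "twist": 0},
  {"xyz": [0, 0, 0.015], "twist": 0},
  {"xyz": [0, 0, 0.015], "twist": 0},
  {"xyz": [0, 0, 0.015], "twist": 0},
  {"xyz": [0, 0, 0.015], "twist": 0},
  {"xyz": [0, 0, 0.01], "twist": 0},
  {"xyz": [0, 0, 0.005], "twist": 0},
  {"xyz": [0, 0, 0], "twist": 0},
])

```text
time_s: 16.15
tool_pos: [415.4, -155.1, 70.1]
tool_rot: [-0.0, 0.516, 0.856, -0.0]
ft_force: [-0.6, -0.8, -1.7]
finger_gap: 19.4
grasp_force: 79.8
```

Run:
```python
from h import *
s=robot.observe();print(s['time_s'],s['tool_pos'],s['q'],s['ft_force'])
a=robot.camera('scene')[:,:,::-1];w=robot.camera('wrist')[:,:,::-1]
cv2.imwrite('pics/w6.png',w);cv2.imwrite('pics/s6.png',a)
G=np.array(s['tool_pos'])+[0,0,19];d=np.array([.466,-.885,0])
for t in (0,5,8,11):
  c,n=np.cos(np.radians(t)),np.sin(np.radians(t));ax=-d*c+np.array([0,0,n])
  print(t,((proj('scene',[G+67*ax,G-41*ax,G-213*ax])-[150,180])*2.2).round().tolist(),(proj('wrist',[G+67*ax,G-41*ax],s)*.78+[374,0]).round().tolist())
cv2.imwrite('pics/a6.png',np.hstack([cv2.resize(a[180:316,150:320],(374,299)),cv2.resize(w,(399,299))]))
```

```text
16.15 [ 415.39057158 -155.07397898   70.11927663] [ 0.47029802  0.35458308 -0.20894627  2.17122143  0.12273835  0.62745403
  0.66018241] [-0.56485154 -0.7594129  -1.72793767]
0 [[75.0, 187.0], [169.0, 244.0], [340.0, 349.0]] [[572.0, 90.0], [572.0, 271.0]]
5 [[74.0, 184.0], [169.0, 246.0], [337.0, 357.0]] [[572.0, 91.0], [572.0, 266.0]]
8 [[74.0, 182.0], [169.0, 247.0], [334.0, 361.0]] [[572.0, 92.0], [572.0, 263.0]]
11 [[74.0, 180.0], [169.0, 248.0], [331.0, 365.0]] [[572.0, 94.0], [572.0, 261.0]]
```

View pics/a6.png

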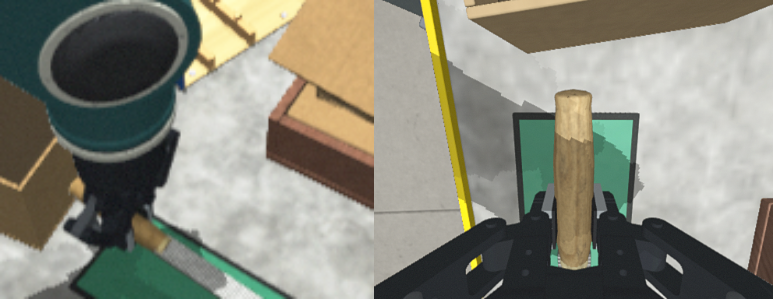

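The wrist view shows the handle over the mat at column 573, with the mat's edges at 514 and 639, so it is nearly centred. I'll refine from the mat border.

Run:
```python
from h import *
s=robot.observe();w=cv2.imread('pics/w6.png').astype(int)
b,g,r=w.transpose(2,0,1)
m=(g>r+25)&(g>b+8)
L=[];Rr=[]
for v in range(160,240,6):
  x=np.where(m[v,150:370])[0]+150; L.append([x.min(),v]);Rr.append([x.max(),v])
T=[]
for u in list(range(195,225,5))+list(range(275,330,5)):
  y=np.where(m[130:220,u])[0]+130
  if len(y):T.append([u,y.min()])
tx=np.array([-.466,.885]);ty=np.array([.885,.466]);o=np.array(s['tool_pos'])[:2]
for n,p in(('L',L),('R',Rr),('T',T)):
  P=ray('wrist',p,4,s)[:,:2]-o;q=np.c_[P@tx,P@ty];print(n,q.round(1).tolist())
  a=np.polyfit(q[:,0],q[:,1],1) if n!='T' else np.polyfit(q[:,1],q[:,0],1);print(a)
```

```text
L [[34.9, -46.3], [30.7, -46.5], [26.6, -46.8], [22.4, -46.4], [18.1, -46.6], [13.8, -46.9], [9.4, -46.4], [5.0, -46.7], [0.6, -46.3], [-4.0, -46.5], [-8.5, -46.8], [-13.1, -46.3], [-17.8, -46.6], [-22.5, -46.9]]
[ 2.40385058e-03 -4.65898414e+01]
R [[35.0, 51.4], [30.9, 51.6], [26.7, 51.2], [22.5, 51.5], [18.3, 51.8], [14.0, 51.4], [9.6, 51.7], [5.2, 51.3], [0.7, 51.6], [-3.8, 51.2], [-8.3, 51.5], [-13.0, 51.0], [-17.6, 51.3], [-22.3, 50.9]]
[7.37307985e-03 5.13456911e+01]
T [[39.0, -40.6], [39.0, -37.3], [39.0, -33.9], [39.0, -30.5], [39.0, -27.2], [39.0, -23.8], [39.1, 16.7], [39.1, 20.1], [39.1, 23.4], [39.1, 26.8], [39.1, 30.2], [39.1, 33.6], [39.1, 36.9], [39.1, 40.3], [39.1, 43.7], [39.1, 47.0]]
[1.65084157e-03 3.90268645e+01]
```

Call:
play_rows([
  {"xyz": [-0.002, 0.0025, 0.008], "twist": 0},
  {"xyz": [0, 0, 0.01], "twist": 0},
  {"xyz": [0, 0, 0.01], "twist": 0},
  {"xyz": [0, 0, 0.01], "twist": 0},
  {"xyz": [0, 0, 0.008], "twist": 0},
  {"xyz": [0, 0, 0.004], "twist": 0},
  {"xyz": [0, 0, 0], "twist": 0},
  {"xyz": [0, 0, 0], "twist": 0},
])

```text
time_s: 17.05
tool_pos: [418.9, -156.1, 20.7]
tool_rot: [0.0, 0.517, 0.856, -0.0]
ft_force: [0.3, -0.3, -0.7]
finger_gap: 18.9
grasp_force: 79.8
```

Call:
play_rows([
  {"xyz": [0, 0, 0.003], "twist": 0},
  {"xyz": [0, 0, 0.003], "twist": 0},
  {"xyz": [0, 0, 0.002], "twist": 0},
  {"xyz": [0, 0, 0.002], "twist": 0},
  {"xyz": [0, 0, 0.001], "twist": 0},
  {"xyz": [0, 0, 0], "twist": 0},
  {"xyz": [0, 0, 0], "twist": 0},
])

```text
time_s: 17.75
tool_pos: [418.9, -156.1, 9.6]
tool_rot: [0.0, 0.517, 0.856, -0.0]
ft_force: [0.1, 0.3, 0.1]
finger_gap: 18.9
grasp_force: 79.9
```

Call:
play_rows([
  {"xyz": [0, 0, 0.001], "twist": 0},
  {"xyz": [0, 0, 0.001], "twist": 0},
  {"xyz": [0, 0, 0.001], "twist": 0},
  {"xyz": [0, 0, 0.001], "twist": 0},
  {"xyz": [0, 0, 0], "twist": 0},
  {"xyz": [0, 0, 0], "twist": 0},
])

```text
time_s: 18.35
tool_pos: [418.8, -156.1, 5.6]
tool_rot: [-0.0, 0.517, 0.856, -0.0]
ft_force: [-0.3, 0.9, 0.9]
finger_gap: 18.8
grasp_force: 80.0
```

Call:
play_rows([
  {"xyz": [0, 0, 0], "twist": 0},
  {"xyz": [0, 0, 0], "twist": 0},
  {"xyz": [0, 0, 0], "twist": 0},
  {"xyz": [0, 0, 0], "twist": 0},
  {"xyz": [0, 0, 0], "twist": 0},
  {"xyz": [0, 0, 0], "twist": 0},
], gripper=-0.38, squeeze=20)

```text
time_s: 18.95
tool_pos: [418.8, -156.1, 5.6]
tool_rot: [-0.0, 0.517, 0.856, -0.0]
ft_force: [0.4, 0.2, -0.9]
finger_gap: 26.5
grasp_force: 0.0
```

Run:
```python
from h import *
s=robot.observe();print(s['time_s'],s['tool_pos'],s['ft_force'],s['finger_gap'])
a=robot.camera('scene')[:,:,::-1];w=robot.camera('wrist')[:,:,::-1]
cv2.imwrite('pics/a7.png',np.hstack([cv2.resize(a[235:385,165:335],(374,330)),cv2.resize(w,(399,330))]))
```

```text
18.95 [ 418.77080245 -156.1043176     5.578709  ] [ 0.38128883  0.1602566  -0.93005076] 26.509350505165404
```

View pics/a7.png

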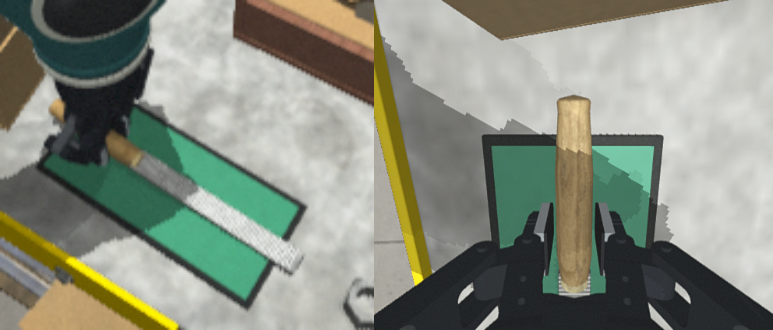

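The file lies along the mat's middle, with the tip overhanging the far end at crop pixel (295,258). I'll open and withdraw upward.

Call:
play_rows([
  {"xyz": [0, 0, 0], "twist": 0},
  {"xyz": [0, 0, 0], "twist": 0},
  {"xyz": [0, 0, 0], "twist": 0},
  {"xyz": [0, 0, -0.005], "twist": 0},
  {"xyz": [0, 0, -0.01], "twist": 0},
  {"xyz": [0, 0, -0.015], "twist": 0},
  {"xyz": [0, 0, -0.02], "twist": 0},
  {"xyz": [0, 0, -0.02], "twist": 0},
  {"xyz": [0, 0, -0.02], "twist": 0},
  {"xyz": [0, 0, -0.02], "twist": 0},
  {"xyz": [0, 0, -0.02], "twist": 0},
  {"xyz": [0, 0, -0.02], "twist": 0},
], gripper=0.2)

```text
time_s: 20.25
tool_pos: [418.7, -156.0, 157.3]
tool_rot: [0.0, 0.517, 0.856, 0.0]
ft_force: [-0.2, -0.2, -0.2]
finger_gap: 51.3
grasp_force: 0.0
```

Call:
play_rows([
  {"xyz": [0.02, 0, -0.01], "twist": 0},
  {"xyz": [0.03, 0, -0.01], "twist": 0},
  {"xyz": [0.03, 0, 0], "twist": 0},
  {"xyz": [0.03, 0, 0], "twist": 0},
  {"xyz": [0.02, 0, 0], "twist": 0},
  {"xyz": [0.01, 0, 0], "twist": 0},
  {"xyz": [0, 0, 0], "twist": 0},
])

```text
time_s: 20.95
tool_pos: [353.4, -31.8, 176.1]
tool_rot: [0.0, 0.516, 0.857, -0.0]
ft_force: [0.2, -0.4, 0.0]
finger_gap: 51.1
grasp_force: 0.0
```

Run:
```python
from h import *
s=robot.observe();print(s['time_s'],s['tool_pos'],s['ft_force'],s['finger_gap'])
a=robot.camera('scene')[:,:,::-1];b=robot.camera('side')[:,:,::-1]
cv2.imwrite('pics/a8.png',np.hstack([cv2.resize(a[245:385,165:325],(400,350)),cv2.resize(b[160:300,130:290],(400,350))]))
C=np.array([449.8,-220,0]);d=np.array([.466,-.885,0])
P=[C+[0,0,15],C-140*d+[0,0,15],C+140*d+[0,0,6]]
print(((proj('scene',P)-[165,245])*2.5).round().tolist())
```

```text
20.95 [353.39445186 -31.81690189 176.14071692] [ 0.23001666 -0.35447064  0.03756635] 51.084487001101365
[[191.0, 178.0], [59.0, 95.0], [339.0, 276.0]]
```

View pics/a8.png

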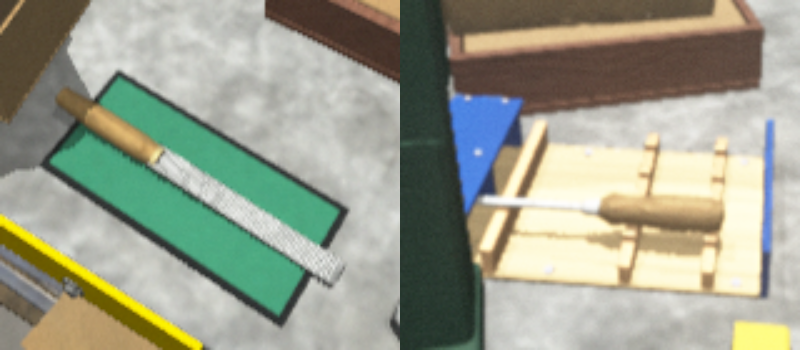

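The file lies flat, centred and along the mat (handle end (62,100), tip (338,270) against predicted (59,95) and (339,276)). The driver is still in its lane and the robot is clear.

```bash
python3 -c "
from rig import robot
print(robot.hand_in())"
```

```text
the job is handed in; nothing more can be done
None
```

I drew the file out of the rack, laid it flat and lengthwise along the middle of the green mat and let go; the screwdriver is still in its lane, and the job was handed in at about 21 s with the robot clear (no verdict was returned).

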